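# Skewer the dried napkin rings and hang the stack in its stand

## Task

Four wooden napkin rings have dried on edge in the black rack: hold the skewer by its black handle, gently thread it through all four until its tip stands out beyond the last one, and let it rest in them. Then take the skewer again by its bare middle, in the gap between the two pairs, lift the four rings out together, and gently lower the loaded skewer, without dropping it, into the green stand with the black handle in the trough and the tip end in the notch. Leave the skewer lying there with all four rings on it, and do not disturb the tongs or the two shot glasses.

Things in the scene. Friction and masses are not known exactly. Their poses are not given: they have to be found in the camera images.
- skewer: Steel skewer, 200 mm, about 90 g, level on the trivet's posts. Origin on its axis at the bare middle to grip; x points to the tip. Square black handle 16 x 16 mm from x = -115 to -75, collar 34 mm across to -71, round shaft 12 mm across to +79, blunt taper to the tip at +85. Balances near x = -20 alone, near -10 with the rings. Let go in the rings it sinks 3 mm, on to the holes' lower edges.
- handle (a point): Centre of the skewer's black handle (40 mm long; nothing stands beside or under it on the trivet), on the axis, 95 mm behind the skewer's origin.
- tip (a point): Point of the skewer, on the axis, 85 mm ahead of its origin.
- rack: Fixed black rack, base 160 x 80 x 6 mm. Origin under its centre, x along the rings' common axis. Both ends alike and open: thread from either. Rings stand at x = -57, -38, 38, 57 mm, centres 44 mm up, between upright pegs (3 mm thick, tops 62 mm high, y = +-22, x = +-28.5, +-47.5, +-66.5). Between the pairs 54 mm are clear for fingers down to the 6 mm base.
- ring1: Loose wooden napkin ring 1 of 4 (about 25 g), 60 mm outer diameter, 18 mm hole, 14 mm thick, standing on edge in the rack. Origin at the centre of the hole, x along its axis. Lifted on the skewer it hangs with its centre 3 mm below the skewer's axis.
- ring2: Loose wooden napkin ring 2 of 4 (about 25 g), 60 mm outer diameter, 18 mm hole, 14 mm thick, standing on edge in the rack. Origin at the centre of the hole, x along its axis. Lifted on the skewer it hangs with its centre 3 mm below the skewer's axis.
- ring3: Loose wooden napkin ring 3 of 4 (about 25 g), 60 mm outer diameter, 18 mm hole, 14 mm thick, standing on edge in the rack. Origin at the centre of the hole, x along its axis. Lifted on the skewer it hangs with its centre 3 mm below the skewer's axis.
- ring4: Loose wooden napkin ring 4 of 4 (about 25 g), 60 mm outer diameter, 18 mm hole, 14 mm thick, standing on edge in the rack. Origin at the centre of the hole, x along its axis. Lifted on the skewer it hangs with its centre 3 mm below the skewer's axis.
- stand: Fixed green stand, base 216 x 70 x 6 mm. Origin on its underside, below the seat point; x runs from handle trough to tip notch. Trough x = -113 to -81 mm, 24 mm wide, floor 50 mm up, walls 8 mm thick to 76 mm: fingers do not fit in beside the handle. Notch: plate at x = 74 to 79 mm, slot 20 mm wide, floor 52 mm, top 72 mm. The rings hang free between.
- seat (a point): Point on the stand, 58 mm above its underside, where the skewer's origin lies when seated (skewer x along stand x, same direction).
- trivet: Fixed blue trivet, 145 x 100 x 8 mm, with two grey posts (48 mm high, 30 mm wide, notch 14 mm wide) at x = -50 and +50 mm that hold the skewer's shaft with its axis 44 mm above the shelf. Origin under the point midway between the posts, x from handle side to tip side. The handle overhangs it.
- glass1: Shot glass, 48 mm across, 60 mm high, bystander; origin under its centre.
- glass2: Second shot glass, 48 mm across, 60 mm high, bystander; origin under its centre.
- tongs: Steel tongs lying flat, 180 mm long, 18 mm high, bystander; origin under the middle.
Not all that is in view belongs to the job. Several things look just like the stand: the one meant starts farthest from the robot's base.

How it is judged:
By the outcome, as a careful person would: the job done as asked, in the order asked, and still so for the second after the job is handed in, with the robot touching nothing.
It also fails if it takes over 64 s, if anything falls off the work surface, if the arm or the gripper's body presses on something with over 40 N, if the wrist force passes 120 N, or if a joint passes its speed limit or range.

## Robot

A 6-joint arm with a two-finger parallel gripper is mounted at the origin on the work surface. World frame = base frame: x ahead of the robot, y to its left, z up, the work surface at z = 0. Lengths are in m, angles in rad, forces in N, time in s.
With the tool pointing down it reaches from about 0.4 to 0.825 m from the base axis. Payload 7 kg.
Tool frame: the origin (TCP) lies on the centre line of the jaws, within the pads' length; the fingertips stand bot.tcp_to_tips ahead of it and the grasp point (between the pads) lies 3 mm ahead of it (bot.tcp_to_tips is the distance from the TCP to the fingertips, in m); z points along the fingers, y is the line along which they close (so a half turn about z gives the same grasp; the last joint's range is limited). The gripper opens to 88 mm and grips with 3 to 60 N. Pads are 19 mm wide; open, the fingers measure 130 mm over their backs; the gripper's body (78 mm by 193 mm) begins 47 mm behind the grasp point.
Start: joints at [-1.054, 0.359, 0.012, 0, -1.224, -0.288], TCP at [0.153, -0.657, 0.249] pointing down, gripper open.
Joint ranges: [-3.07, 3.07], [-1.43, 2.12], [-1.02, 1.25], [-3.03, 1.67], [-3.05, -0], [-3.03, 3.03]. Speed limits (rad/s): [2.39, 2.39, 3.01, 3.14, 3.14, 3.14].

## Interface

Orientations are given as a rotation vector (axis times angle).
In Python, from plant import get_obs, imaging, bot gives the robot as it stands. The module is installed in compiled form; this text tells all that it offers.
- The arm moves only by the shell command python3 -m handwheel 'ROWS' [OPENING] [FORCE]. ROWS is a JSON object of lists of equal length, an entry for each row: "offset": the shift along the tool's x, y, z in mm, a list of three; "turn": the turn, a rotation vector about the tool's x, y, z in degrees, a list of three. In form: {"offset": [[tx, ty, tz], ...], "turn": [[rx, ry, rz], ...]}. A call has 1 to 8 rows; each row is the pose to reach, as a shift and turn from the pose commanded when the call began, along the tool's axes at that moment; what a row does not reach only later rows make up. A row lasts 1/12 s, in which the tool goes at most 41.7 mm and 7.16 degrees, less where a joint would pass 70% of its speed; a pose out of reach is approached as far as the arm can. A call with a gripper value outside its range is refused whole. OPENING is the finger opening in mm, from 0 to 87.6, set as the call begins (- or left out, the last holds). The fingers move at their own pace and stop on an object; FORCE is the grip in N (left out, the last holds). Time passes only in rows, so rows that repeat a pose let the fingers close. It gives the time, the measured TCP pose, the force, the opening and the grip force at its end, in the units of the state.
- get_obs(): the state, without advancing time (a new reading comes with each control period).
- imaging.camera(name): name is "side" or "top" or "wrist"; returns a dict with "pixels" (480x640x3 uint8, blue, green, red), "fx", "fy", "cx", "cy" (pixels), "origin" and "rotation" of the camera in the world. Camera axes: x right, y down, z forward; pixel columns grow to the right and rows downward; lengths in m; the calibration is good to about 2 mm. A picture is of the moment at which its call begins. There is no depth.
- bot.finish_job(): hands the job in; it is judged then, once.
The state is a dict: "t": time; "q": joint angles; "qvel": joint speeds; "tau": joint torques, N m; "position": TCP position; "tool_rot": TCP orientation; "force": force on the tool from outside, world axes, zero at the start; "ft_torque": the same for the moment, N m; "opening": finger opening in m; "grasp_force": force on a finger pad.
Only numpy, scipy, OpenCV 4.12 (cv2) and the standard library are available. Lean on these libraries where they do the work, as an engineer would, in place of code of your own. Each camera call takes 0.05 s, during which the arm holds its last target. There are 200 camera calls.

## Working session

There is one attempt and no reset: what is moved stays moved. The work goes in short steps, Python scripts to look and compute and a shell command to move; the robot and the scene stay as the last step left them, time stands still between calls to the robot, and variables do not carry over. Pictures are saved under pics/ and viewed, at most 10 in all, crops included, and the job is handed in when it is done.

```bash
mkdir -p pics
cat > h.py <<'E'
import numpy as np,cv2
from plant import get_obs,imaging,bot
def ray(c,u,v):
    d=np.array([(u-c["cx"])/c["fx"],(v-c["cy"])/c["fy"],1.0]);return np.array(c["origin"]),np.array(c["rotation"])@d
def onz(c,u,v,z):
    o,d=ray(c,u,v);return o+d*(z-o[2])/d[2]
def proj(c,p):
    q=np.array(c["rotation"]).T@(np.array(p)-np.array(c["origin"]));return c["fx"]*q[0]/q[2]+c["cx"],c["fy"]*q[1]/q[2]+c["cy"]
E
python3 - <<'E'
from h import *
o=get_obs();print(o,bot.tcp_to_tips)
for n in("top","side"):
    c=imaging.camera(n);cv2.imwrite(f"pics/{n}0.png",c["pixels"]);np.savez(f"{n}0.npz",**c)
    print(n,{k:np.round(c[k],3).tolist() for k in c if k!="pixels"})
E
```

```text
{'t': 0.0, 'q': array([-1.05388621e+00,  3.59348386e-01,  1.10642976e-02, -3.29137182e-04,
       -1.22412433e+00, -2.88152987e-01]), 'qvel': array([-0.00027739,  0.0008613 , -0.00172205,  0.00050963, -0.00031426,
       -0.00138216]), 'tau': array([ 8.14086507e-04, -5.82710409e+01,  2.93052667e+01,  6.99704647e+00,
        6.83742706e-03, -1.62142242e-04]), 'position': array([ 0.15296653, -0.65696825,  0.24765372]), 'tool_rot': array([ 3.58333294e-01, -3.12073972e+00, -2.52002956e-03]), 'force': array([-0.41197278, -0.78955829,  0.47034356]), 'ft_torque': array([ 0.01320315, -0.05613529, -0.01621362]), 'grasp_force': 0.0, 'opening': 0.08763967298765622} 0.022
top {'fx': 530.307, 'fy': 530.307, 'cx': 317.508, 'cy': 240.168, 'origin': [0.39, -0.049, 1.336], 'rotation': [-2.148, 2.191, -0.068]}
side {'fx': 567.384, 'fy': 567.384, 'cx': 319.459, 'cy': 236.871, 'origin': [-0.14, 0.59, 0.761], 'rotation': [-0.953, 2.366, -1.154]}
```

View pics/top0.png

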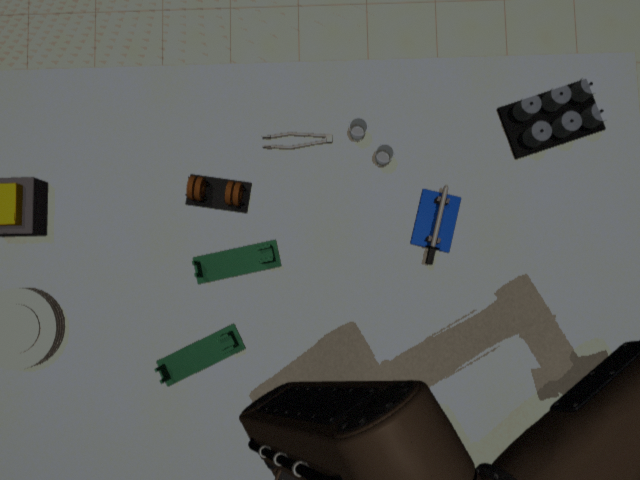

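View pics/side0.png

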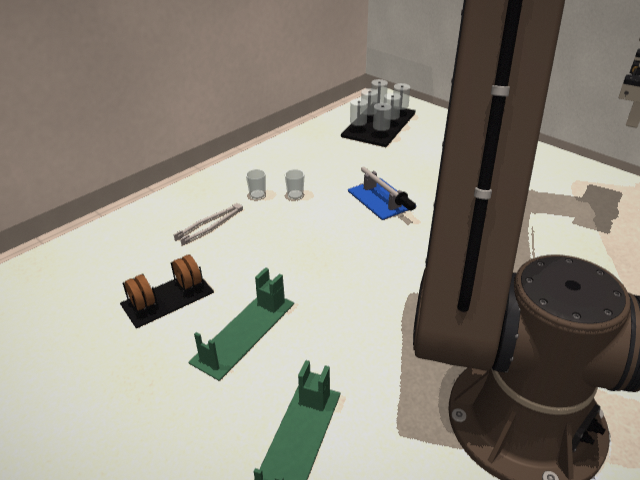

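```bash
sed -i 's/^import numpy.*/&\nfrom scipy.spatial.transform import Rotation as Ro/; s/np.array(c\["rotation"\])/Ro.from_rotvec(c["rotation"]).as_matrix()/' h.py
python3 - <<'E'
from h import *
c=dict(np.load("top0.npz"));im=c["pixels"];hsv=cv2.cvtColor(im,cv2.COLOR_BGR2HSV)
def blobs(m,z,n,amin=150):
    cs,_=cv2.findContours(m,cv2.RETR_EXTERNAL,cv2.CHAIN_APPROX_NONE)
    for k in cs:
        if cv2.contourArea(k)<amin: continue
        w=np.array([onz(c,*p[0],z)[:2] for p in k],np.float32)
        r=cv2.minAreaRect(w);b=cv2.boxPoints(r)
        e=b[1]-b[0];f=b[2]-b[1];L=e if np.hypot(*e)>np.hypot(*f) else f
        print(n,np.round(k.mean(0)[0]),"c",np.round(r[0],4),"size",np.round(r[1],4),"ang",np.round(np.degrees(np.arctan2(L[1],L[0])),1),"dist",np.hypot(*r[0]).round(3))
blobs(cv2.inRange(hsv,(100,150,60),(130,255,255)),.008,"blue")
blobs(cv2.inRange(hsv,(40,80,30),(90,255,255)),.006,"green")
blobs(cv2.inRange(hsv[:240],(0,0,0),(180,255,75)),.006,"black")
blobs(cv2.inRange(hsv,(5,120,60),(20,255,255))[:240],.044,"orange",60)
E
python3 -c "
import cv2
a=cv2.imread('pics/top0.png')
cv2.imwrite('pics/crop.png',cv2.hconcat([cv2.resize(a[160:290,170:300],(400,400)),cv2.resize(a[160:290,380:510],(400,400))]))"
```

```text
blue [448. 222.] c [ 0.5372 -0.3503] size [0.0346 0.1412] ang -14.6 dist 0.641
blue [425. 217.] c [ 0.5514 -0.2962] size [0.0483 0.1414] ang -14.6 dist 0.626
green [199. 355.] c [0.2225 0.2728] size [0.0665 0.2129] ang -65.2 dist 0.352
green [236. 261.] c [0.4513 0.1831] size [0.0666 0.2153] ang -79.0 dist 0.487
black [ 24. 206.] c [0.6036 0.7282] size [0.153  0.1222] ang 1.3 dist 0.946
black [218. 193.] c [0.6265 0.2288] size [0.1637 0.0788] ang 80.5 dist 0.667
black [552. 116.] c [ 0.8003 -0.6258] size [0.1411 0.2543] ang -72.9 dist 1.016
orange [236. 192.] c [0.6209 0.1766] size [0.0134 0.0482] ang -8.5 dist 0.645
orange [228. 191.] c [0.6238 0.1961] size [0.0135 0.0483] ang -9.7 dist 0.654
orange [197. 187.] c [0.637  0.2724] size [0.0138 0.0463] ang -10.0 dist 0.693
orange [190. 186.] c [0.6396 0.2908] size [0.0127 0.05  ] ang -8.1 dist 0.703
```

View pics/crop.png

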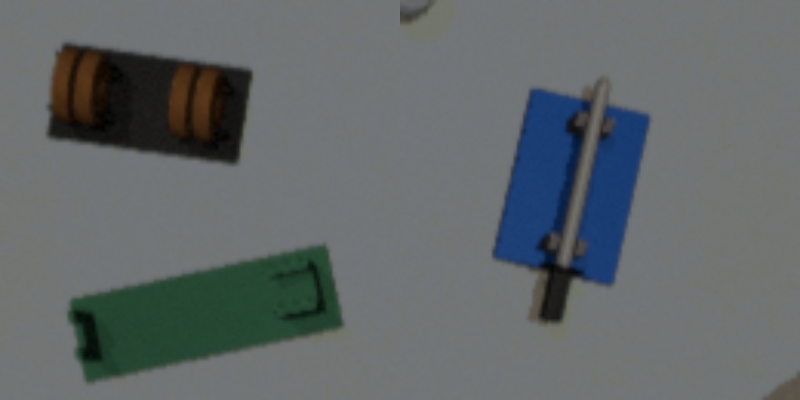

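```bash
cat >> h.py <<'E'
def go(xyz,yaw,flip=None):
    """print offset/turn for TCP at xyz, tool down, tool x at yaw deg (world), from measured pose"""
    o=get_obs();R=Ro.from_rotvec(o["tool_rot"]);a=np.radians(yaw)
    T=Ro.from_matrix(np.array([[np.cos(a),np.sin(a),0],[np.sin(a),-np.cos(a),0],[0,0,-1]]))
    off=R.inv().apply(np.array(xyz)-o["position"])*1000
    print("t",round(o["t"],2),"pos",np.round(o["position"],4),"yaw",np.round(np.degrees(np.arctan2(*R.as_matrix()[[1,0],0])),2),"q6",round(o["q"][5],2),"F",np.round(o["force"],1),"op",round(o["opening"]*1000,1))
    print("offset",np.round(off,1).tolist(),"turn",np.round(np.degrees((R.inv()*T).as_rotvec()),1).tolist())
E
python3 - <<'E'
from h import *
c=dict(np.load("top0.npz"));im=c["pixels"];hsv=cv2.cvtColor(im,cv2.COLOR_BGR2HSV)
m=cv2.inRange(hsv,(100,150,60),(130,255,255));v,u=np.nonzero(m)
w=np.array([onz(c,a,b,.008)[:2] for a,b in zip(u,v)],np.float32);print("trivet",cv2.minAreaRect(w))
m=cv2.inRange(hsv,(0,0,0),(180,255,60));m[:240]=0;m[270:]=0;m[:,:420]=0;m[:,440:]=0
v,u=np.nonzero(m);w=np.array([onz(c,a,b,.052)[:2] for a,b in zip(u,v)],np.float32);r=cv2.minAreaRect(w);print("handle",r,len(u))
h=np.array(r[0]);a=np.radians(-14.6)
print(h+.095*np.array([np.cos(a),np.sin(a)]))
t=onz(c,446,185,.044);print("tip",t)
go([h[0]-.03,h[1],.2],-14.6);go([h[0]-.03,h[1],.2],165.4)
R=Ro.from_rotvec(get_obs()["tool_rot"]).as_matrix();cw=imaging.camera("wrist");o=get_obs()
print("cam in tool",R.T@(np.array(cw["origin"])-o["position"]),R.T@Ro.from_rotvec(cw["rotation"]).as_matrix(),cw["fx"])
E
```

```text
trivet ((0.5451849699020386, -0.31993696093559265), (0.09730233252048492, 0.1413537859916687), 75.3522720336914)
handle ((0.46288663148880005, -0.29902395606040955), (0.03127410635352135, 0.05842426419258118), 87.95243835449219) 185
[ 0.554819   -0.32297055]
tip [ 0.62713668 -0.34204384  0.044     ]
t 0.1 pos [ 0.153  -0.657   0.2477] yaw -166.9 q6 -0.29 F [-0.6  1.  -0.5] op 87.5
offset [-353.8, 285.2, 48.1] turn [0.0, 0.1, -152.3]
t 0.1 pos [ 0.153  -0.657   0.2477] yaw -166.9 q6 -0.29 F [-0.6  1.  -0.5] op 87.5
offset [-353.8, 285.2, 48.1] turn [0.1, -0.0, 27.7]
cam in tool [ 8.38285950e-02 -2.48407845e-05 -1.36218921e-01] [[-4.17995791e-04 -9.51774957e-01 -3.06796767e-01]
 [ 9.99999906e-01 -4.33073798e-04 -1.89276992e-05]
 [-1.14850731e-04 -3.06796746e-01  9.51775049e-01]] 337.985222431131
```

```bash
python3 -m handwheel '{"offset":[[-188,141,20],[-188,141,20],[-188,141,20],[-188,141,20],[-188,141,20],[-376,282,48],[-376,282,48],[-376,282,48]],"turn":[[0,0,7],[0,0,14],[0,0,21],[0,0,27.7],[0,0,27.7],[0,0,27.7],[0,0,27.7],[0,0,27.7]]}' 60
python3 - <<'E'
from h import *
go([.455,-.297,.2],165.4)
E
```

```text
t: 0.82
position: [0.3631, -0.4065, 0.217]
tool_rot: [0.399, 3.116, 0.0]
force: [0.4, 1.1, -0.5]
opening: 0.0597
grasp_force: 0.0
t 0.82 pos [ 0.3631 -0.4065  0.217 ] yaw 165.4 q6 -1.34 F [ 0.4  1.1 -0.5] op 59.7
offset [-61.3, 129.2, 17.0] turn [0.0, 0.0, -0.0]
```

```bash
python3 -m handwheel '{"offset":[[-61,129,17],[-61,129,17],[-61,129,17],[-61,129,17],[-61,129,17],[-61,129,17]],"turn":[[0,0,0],[0,0,0],[0,0,0],[0,0,0],[0,0,0],[0,0,0]]}'
python3 - <<'E'
from h import *
go([.455,-.297,.2],165.4)
c=imaging.camera("wrist");np.savez("w1.npz",**c)
t=imaging.camera("top");np.savez("top1.npz",**t)
cv2.imwrite("pics/a1.png",np.hstack([cv2.resize(c["pixels"],(400,300)),cv2.resize(t["pixels"],(400,300))]))
cv2.imwrite("pics/w1.png",c["pixels"])
E
```

```text
t: 1.32
position: [0.4543, -0.2978, 0.1998]
tool_rot: [-0.395, -3.116, -0.0]
force: [-0.3, -0.4, 0.5]
opening: 0.0603
grasp_force: 0.0
t 1.32 pos [ 0.4543 -0.2978  0.1998] yaw 165.55 q6 -1.6 F [-0.3 -0.4  0.5] op 60.3
offset [-0.5, 0.9, -0.2] turn [0.0, -0.0, 0.2]
```

View pics/a1.png

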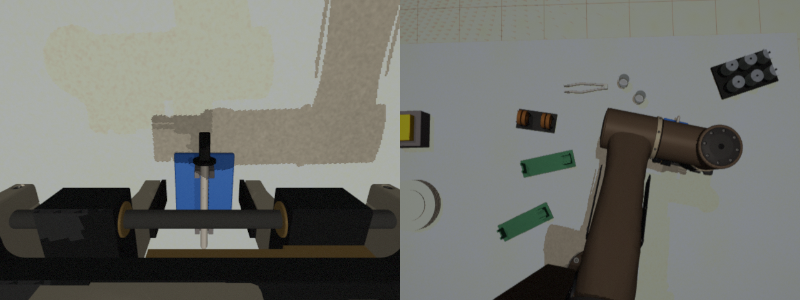

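Run:
```python
from h import *
c=dict(np.load("w1.npz"));im=c["pixels"].astype(int);b,g,r=im[...,0],im[...,1],im[...,2]
# handle: dark pixels rows ~205-260
pts=[]
for v in range(212,252,4):
    u=np.nonzero(im[v,300:350].max(1)<50)[0]+300
    if len(u): pts.append([v,u.min(),u.max(),*np.round(onz(c,u.mean(),v,.052)[:2],4)])
print(pts)
S=[]
for v in range(270,330,6):
    row=im[v,290:365];u=np.nonzero((row[:,0]-row[:,2]<40)&(row.max(1)>90))[0]+290
    if len(u): print(v,u.min(),u.max(),onz(c,(u.min()+u.max())/2,v,.046).round(4)[:2])
hd=[v for v in range(190,270) if (im[v,315:338].max(1)<50).mean()>.5];print(hd[0],hd[-1],onz(c,327,hd[0],.044),onz(c,327,hd[-1],.05))
```

```text
[[212, np.int64(319), np.int64(334), np.float64(0.4338), np.float64(-0.2905)], [216, np.int64(319), np.int64(335), np.float64(0.4373), np.float64(-0.291)], [220, np.int64(319), np.int64(335), np.float64(0.4407), np.float64(-0.2918)], [224, np.int64(319), np.int64(335), np.float64(0.4441), np.float64(-0.2927)], [228, np.int64(319), np.int64(335), np.float64(0.4476), np.float64(-0.2936)], [232, np.int64(319), np.int64(335), np.float64(0.4511), np.float64(-0.2945)], [236, np.int64(319), np.int64(335), np.float64(0.4546), np.float64(-0.2954)], [240, np.int64(319), np.int64(335), np.float64(0.4582), np.float64(-0.2963)], [244, np.int64(318), np.int64(336), np.float64(0.4617), np.float64(-0.2972)], [248, np.int64(318), np.int64(335), np.float64(0.4652), np.float64(-0.2986)]]
270 323 331 [ 0.4881 -0.3039]
276 311 330 [ 0.4924 -0.3112]
282 311 331 [ 0.4984 -0.3123]
288 321 333 [ 0.5057 -0.3084]
294 321 332 [ 0.5116 -0.3104]
300 321 332 [ 0.5177 -0.3119]
306 321 332 [ 0.5239 -0.3135]
312 321 332 [ 0.5301 -0.3151]
318 321 331 [ 0.5363 -0.3172]
324 321 331 [ 0.5427 -0.3188]
212 265 [ 0.43557462 -0.29045157  0.044     ] [ 0.48174276 -0.30229176  0.05      ]
```

```bash
python3 -c "
import cv2
a=cv2.imread('pics/w1.png')
cv2.imwrite('pics/c1.png',cv2.resize(a[190:410,240:410],None,fx=3,fy=2.7))"
```

```text
(no output)
```

View pics/c1.png

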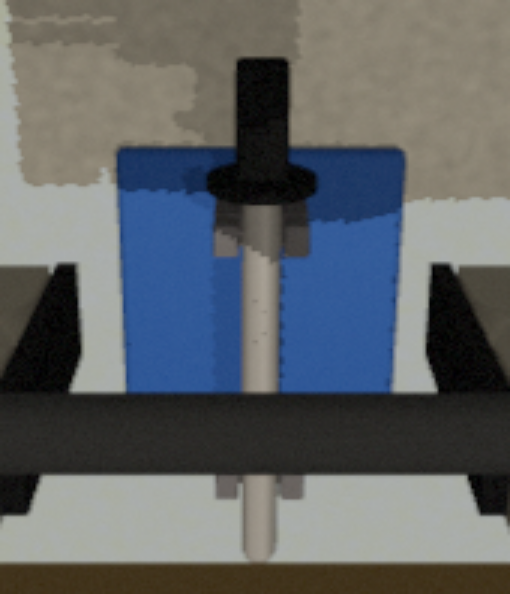

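```bash
python3 -m handwheel '{"offset":[[0,2.2,40],[0,2.2,80],[0,2.2,115],[0,2.2,140],[0,2.2,153],[0,2.2,153],[0,2.2,153]],"turn":[[0,0,0],[0,0,0],[0,0,0],[0,0,0],[0,0,0],[0,0,0],[0,0,0]]}'
python3 - <<'E'
from h import *
go([.455,-.2957,.047],165.4)
E
```

```text
t: 2.0
position: [0.4535, -0.2976, 0.0469]
tool_rot: [-0.401, -3.114, 0.0]
force: [-0.0, 0.3, -0.5]
opening: 0.06
grasp_force: 0.0
t 2.0 pos [ 0.4535 -0.2976  0.0469] yaw 165.33 q6 -1.61 F [-0.   0.3 -0.5] op 60.0
offset [-0.9, 2.2, -0.1] turn [-0.0, -0.1, -0.1]
```

```bash
python3 -m handwheel '{"offset":[[-1,2,0],[-1,2,0],[-1,2,0],[-1,2,0]],"turn":[[0,0,0],[0,0,0],[0,0,0],[0,0,0]]}' 30
python3 - <<'E'
from h import *
go([.455,-.2957,.047],165.4)
imaging.camera("wrist")
go([.455,-.2957,.047],165.4)
E
```

```text
t: 2.33
position: [0.4564, -0.2952, 0.0483]
tool_rot: [0.399, 3.114, -0.0]
force: [0.4, -0.5, -0.7]
opening: 0.0388
grasp_force: 0.0
t 2.33 pos [ 0.4564 -0.2952  0.0483] yaw 165.41 q6 -1.61 F [ 0.4 -0.5 -0.7] op 38.8
offset [1.3, -0.9, 1.3] turn [0.0, 0.1, 0.0]
t 2.38 pos [ 0.4563 -0.2951  0.0481] yaw 165.41 q6 -1.61 F [ 0.1  0.5 -0.2] op 35.2
offset [1.1, -0.9, 1.1] turn [0.0, 0.1, 0.0]
```

```bash
python3 -m handwheel '{"offset":[[0,0,0],[0,0,0],[0,0,0],[0,0,0],[0,0,0],[0,0,0],[0,0,0],[0,0,0]],"turn":[[0,0,0],[0,0,0],[0,0,0],[0,0,0],[0,0,0],[0,0,0],[0,0,0],[0,0,0]]}' 8 50
python3 - <<'E'
from h import *
c=imaging.camera("side");np.savez("s2.npz",**c);go([.455,-.2957,.16],165.4)
E
```

```text
t: 3.05
position: [0.4559, -0.295, 0.0472]
tool_rot: [0.399, 3.116, 0.0]
force: [-0.3, 1.3, 2.0]
opening: 0.0155
grasp_force: 50.0
t 3.1 pos [ 0.4559 -0.295   0.0472] yaw 165.41 q6 -1.61 F [-0.8 -0.2  2.3] op 15.5
offset [0.7, -0.9, -112.8] turn [0.0, 0.0, 0.0]
```

```bash
python3 -m handwheel '{"offset":[[0,0,-8],[0,0,-20],[0,0,-40],[0,0,-60],[0,0,-80],[0,0,-100],[0,0,-110],[0,0,-110]],"turn":[[0,0,0],[0,0,0],[0,0,0],[0,0,0],[0,0,0],[0,0,0],[0,0,0],[0,0,0]]}'
python3 - <<'E'
from h import *
go([.584,-.023,.157],-99.5)
E
```

```text
t: 3.77
position: [0.457, -0.2955, 0.1597]
tool_rot: [0.398, 3.112, -0.001]
force: [0.3, 0.4, -1.2]
opening: 0.0157
grasp_force: 50.0
t 3.77 pos [ 0.457  -0.2955  0.1597] yaw 165.42 q6 -1.61 F [ 0.3  0.4 -1.2] op 15.7
offset [-54.3, 295.7, 2.9] turn [-0.2, 0.2, -95.1]
```

```bash
python3 -m handwheel '{"offset":[[-2,10,0],[-5,28,0],[-9,48,0],[-13,68,0],[-17,90,0],[-21,110,0],[-24,130,0],[-27,150,0]],"turn":[[0,0,-4],[0,0,-10],[0,0,-16],[0,0,-22],[0,0,-28],[0,0,-34],[0,0,-40],[0,0,-46]]}'
python3 - <<'E'
from h import *
go([.584,-.023,.157],-99.5)
E
```

```text
t: 4.43
position: [0.5193, -0.1556, 0.1557]
tool_rot: [0.857, -3.02, -0.001]
force: [0.6, -0.4, -1.9]
opening: 0.0158
grasp_force: 50.0
t 4.43 pos [ 0.5193 -0.1556  0.1557] yaw -148.31 q6 -1.09 F [ 0.6 -0.4 -1.9] op 15.8
offset [-124.7, 78.8, -1.4] turn [0.1, -0.1, -48.8]
```

```bash
python3 -m handwheel '{"offset":[[-15,10,0],[-32,20,0],[-50,32,0],[-68,43,0],[-86,54,0],[-104,66,0],[-118,74,0],[-124,78,0]],"turn":[[0,0,-7],[0,0,-14],[0,0,-21],[0,0,-28],[0,0,-35],[0,0,-41],[0,0,-46],[0,0,-48.8]]}'
python3 -m handwheel '{"offset":[[0,0,0],[0,0,0],[0,0,0]],"turn":[[0,0,0],[0,0,0],[0,0,0]]}'
python3 - <<'E'
from h import *
c=imaging.camera("wrist");np.savez("w3.npz",**c)
t=imaging.camera("top");np.savez("t3.npz",**t);s=imaging.camera("side");np.savez("s3.npz",**s)
go([.584,-.023,.157],-99.5)
cv2.imwrite("pics/a3.png",np.hstack([c["pixels"][150:,150:550],t["pixels"][130:460,130:530]]))
E
```

```text
t: 5.1
position: [0.5852, -0.0238, 0.1555]
tool_rot: [2.03, -2.396, -0.001]
force: [-0.4, -0.2, -1.1]
opening: 0.0156
grasp_force: 50.0
t: 5.35
position: [0.5842, -0.0259, 0.1563]
tool_rot: [2.02, -2.404, -0.001]
force: [-0.5, -0.2, -1.6]
opening: 0.016
grasp_force: 50.0
t 5.5 pos [ 0.5845 -0.0261  0.157 ] yaw -99.89 q6 -0.46 F [ 0.1  0.3 -1. ] op 15.6
offset [-3.0, 1.1, 0.0] turn [0.0, -0.0, -0.4]
```

View pics/a3.png

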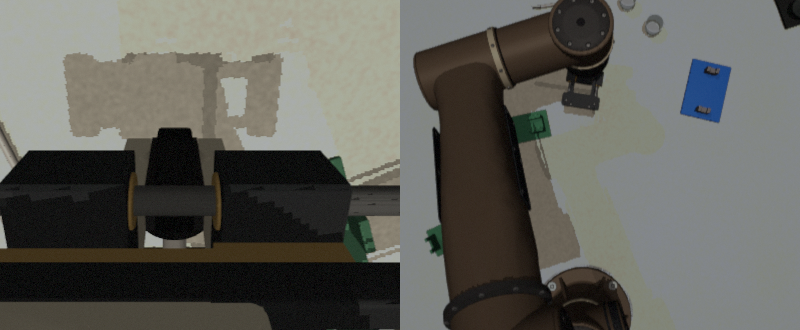

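Run:
```python
from h import *
s=dict(np.load("s3.npz"))["pixels"];t=dict(np.load("top0.npz"))["pixels"]
a=cv2.resize(s[200:350,100:300],None,fx=4,fy=4);cv2.imwrite("pics/a4.png",a)
cv2.imwrite("pics/a5.png",cv2.resize(t[165:225,175:265],(800,533)))
```

```text
(no output)
```

View pics/a4.png

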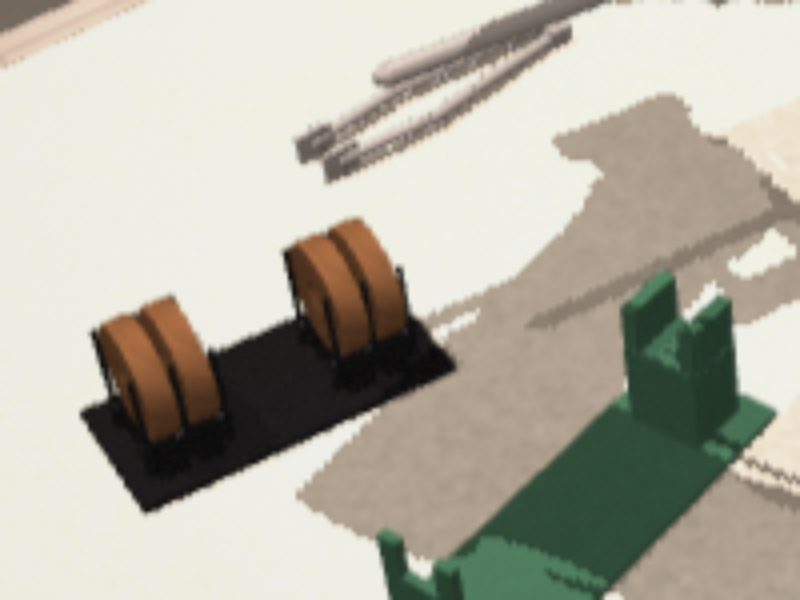

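View pics/a5.png

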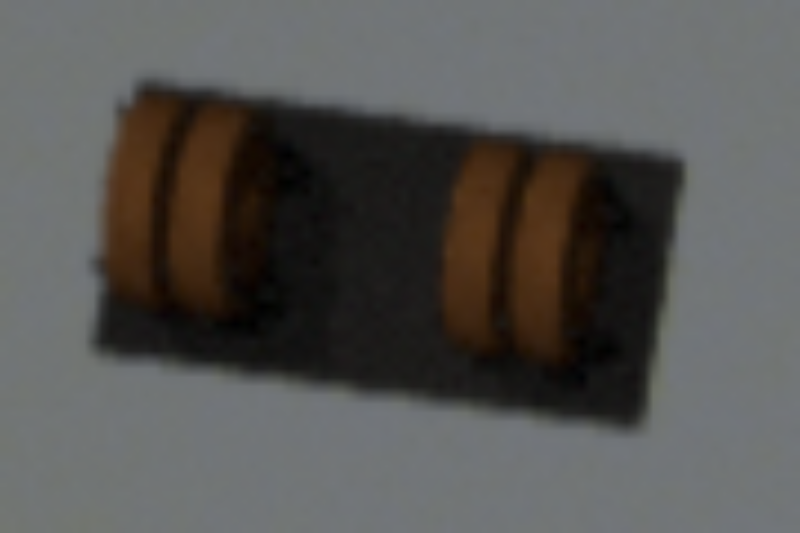

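Run:
```python
from h import *
t=dict(np.load("top0.npz"));s=dict(np.load("s3.npz"))
P=[onz(t,u/8.889+174.5,v/8.883+164.5,z)[:2] for u,v,z in((140,80,.006),(683,158,.003),(640,430,.003),(97,350,.006))]
print("top corners",np.round(P,4).tolist(),"c",np.mean(P,0))
for i,j in((0,1),(3,2)): d=P[j]-P[i];print(np.linalg.norm(d),np.degrees(np.arctan2(-d[1],-d[0])))
Q=[onz(s,u/4+99.5,v/4+199.5,z)[:2] for u,v,z in((148,512,.0),(82,412,.003),(455,367,.003))]
print("side near,left,right",np.round(Q,4).tolist(),"c",(Q[1]+Q[2])/2)
d=Q[0]-Q[2];print(np.linalg.norm(d),np.degrees(np.arctan2(d[1],d[0])),np.linalg.norm(Q[0]-Q[1]))
o=get_obs();R=Ro.from_rotvec(o["tool_rot"]).as_matrix()
p=o["position"]+.003*R[:,2];print("pred tip",p-.18*R[:,0]);print("side tip",onz(s,376/4+99.5,76/4+199.5,p[2]))
for x in (-57,-38,38,57):
  print(x,proj(s,[.627+.001*x*.165,.229+.001*x*.986,.044]))
```

```text
top corners [[0.6788, 0.2987], [0.6531, 0.1428], [0.5745, 0.1558], [0.6007, 0.311]] c [0.62676964 0.22708272]
0.15808888136521063 80.61751156763391
0.1574491965931355 80.45676659100407
side near,left,right [[0.6053, 0.3141], [0.6823, 0.3021], [0.5781, 0.16]] c [0.63019934 0.2310582 ]
0.1565735585591623 79.96753430087514 0.0779357962185009
pred tip [0.61545969 0.1512014  0.15401297]
side tip [0.61708979 0.15166864 0.15403226]
-57 (np.float64(192.6948882282848), np.float64(269.2958963158688))
-38 (np.float64(183.67089573808082), np.float64(273.2223384659258))
38 (np.float64(146.06392241593866), np.float64(289.5855618782262))
57 (np.float64(136.26529253064422), np.float64(293.84905760211933))
```

```bash
python3 - <<'E'
from h import *
go([.5842,-.0323,.157],-99.6)
E
python3 -m handwheel '{"offset":[[6,0.5,0],[6,0.5,0],[6,0.5,15],[6,0.5,35],[6,0.5,60],[6,0.5,85],[6,0.5,103],[6,0.5,110]],"turn":[[0,0,-0.3],[0,0,-0.3],[0,0,-0.3],[0,0,-0.3],[0,0,-0.3],[0,0,-0.3],[0,0,-0.3],[0,0,-0.3]]}'
python3 -m handwheel '{"offset":[[0,0,0],[0,0,0]],"turn":[[0,0,0],[0,0,0]]}'
python3 - <<'E'
from h import *
P=[]
for i in range(3):
    s=imaging.camera("side");o=get_obs();P.append(o["position"])
print(np.mean(P,0),np.std(P,0))
np.savez("s4.npz",**s)
go([.5842,-.0323,.047],-99.6)
a=cv2.resize(s["pixels"][230:330,110:250],None,fx=5,fy=5,interpolation=cv2.INTER_CUBIC)
# predicted tip and ring1 hole
R=Ro.from_rotvec(o["tool_rot"]).as_matrix();p=o["position"]+.003*R[:,2];tip=p-.18*R[:,0];print(tip,proj(s,tip))
cv2.imwrite("pics/a6.png",a)
E
```

```text
t 5.5 pos [ 0.5845 -0.0261  0.157 ] yaw -99.89 q6 -0.46 F [ 0.1  0.3 -1. ] op 15.6
offset [6.1, -0.7, 0.0] turn [0.0, -0.0, -0.3]
t: 6.17
position: [0.5817, -0.032, 0.0446]
tool_rot: [2.026, -2.396, -0.003]
force: [0.5, 0.9, -0.2]
opening: 0.0158
grasp_force: 50.0
t: 6.33
position: [0.5838, -0.0315, 0.0477]
tool_rot: [2.03, -2.398, 0.0]
force: [-0.4, 0.1, -0.9]
opening: 0.0156
grasp_force: 50.0
[ 0.58439397 -0.03121334  0.04853446] [7.87745237e-05 7.05509899e-05 1.65594023e-04]
t 6.48 pos [ 0.5844 -0.0311  0.0487] yaw -99.48 q6 -0.45 F [ 0.7 -0.5 -1.4] op 15.4
offset [1.2, 0.0, 1.7] turn [-0.1, 0.0, 0.1]
[0.61410317 0.1463974  0.04583781] (np.float64(204.7548923281584), np.float64(262.93841721279716))
```

View pics/a6.png

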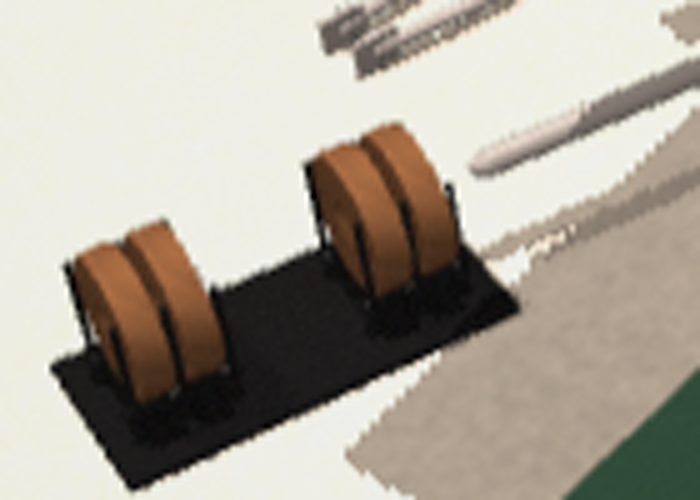

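Run:
```python
from h import *
s=dict(np.load("s4.npz"));hsv=cv2.cvtColor(s["pixels"],cv2.COLOR_BGR2HSV)
m=cv2.inRange(hsv,(4,110,50),(22,255,255));m[:230]=0;m[330:]=0;m[:,260:]=0
n,l,st,_=cv2.connectedComponentsWithStats(m)
print([x.tolist() for x in st[1:] if x[4]>40])
def bb(C,ang,xs):
    a=np.radians(ang);e=np.array([np.cos(a),np.sin(a),0]);f=np.array([-e[1],e[0],0]);q=[]
    for x in xs:
        for t in np.linspace(0,2*np.pi,180): q.append(proj(s,np.array(C)+e*x+f*.03*np.cos(t)+np.array([0,0,.03*np.sin(t)])))
    q=np.array(q);return q.min(0).round(1).tolist()+q.max(0).round(1).tolist()
for C in ([.6285,.229,.044],[.6305,.2287,.044],[.6285,.231,.044]):
  print(C,bb(C,80.4,(-.064,-.031)),bb(C,80.4,(.031,.064)))
ys,xs=np.nonzero(m);k=xs>165
for kk in(k,~k): print(xs[kk].min(),ys[kk].min(),xs[kk].max(),ys[kk].max())
```

```text
[[172, 255, 30, 34, 608], [125, 275, 30, 35, 628]]
[0.6285, 0.229, 0.044] [172.7, 253.2, 203.0, 288.7] [125.1, 272.8, 156.4, 310.0]
[0.6305, 0.2287, 0.044] [172.2, 252.7, 202.5, 288.2] [124.7, 272.2, 155.9, 309.3]
[0.6285, 0.231, 0.044] [171.8, 253.7, 202.1, 289.3] [124.1, 273.3, 155.5, 310.5]
172 255 201 288
125 275 154 309
```

```bash
python3 -m handwheel '{"offset":[[-4,0,0],[-8,0,0],[-12,0,0],[-16,0,0],[-19,0,0],[-22,0,0],[-25,0,0],[-27,0,0]],"turn":[[0,0,0],[0,0,0],[0,0,0],[0,0,0],[0,0,0],[0,0,0],[0,0,0],[0,0,0]]}'
python3 -m handwheel '{"offset":[[-2,0,0],[-4,0,0],[-6,0,0],[-8,0,0],[-10,0,0],[-11,0,0],[-11,0,0],[-11,0,0]],"turn":[[0,0,0],[0,0,0],[0,0,0],[0,0,0],[0,0,0],[0,0,0],[0,0,0],[0,0,0]]}'
python3 - <<'E'
from h import *
s=imaging.camera("side");np.savez("s5.npz",**s);go([.5842,-.0323,.047],-99.6)
o=get_obs();print(o["ft_torque"].round(3))
s0=dict(np.load("s4.npz"))["pixels"].astype(int);d=np.abs(s["pixels"].astype(int)-s0).max(2)[240:320,110:196]
print("changed px in rack area",(d>40).sum())
E
```

```text
t: 7.15
position: [0.588, -0.0042, 0.0471]
tool_rot: [2.03, -2.397, -0.0]
force: [-0.9, 0.2, -0.8]
opening: 0.0157
grasp_force: 50.0
t: 7.82
position: [0.5897, 0.0062, 0.0472]
tool_rot: [2.03, -2.398, -0.0]
force: [0.2, 0.8, -0.6]
opening: 0.0157
grasp_force: 50.0
t 7.87 pos [0.5896 0.0062 0.0472] yaw -99.49 q6 -0.51 F [ 0.9 -0.3 -0.3] op 15.6
offset [38.8, -1.0, 0.2] turn [0.0, -0.0, 0.1]
[-0.069  0.121 -0.021]
changed px in rack area 62
```

```bash
python3 -m handwheel '{"offset":[[-3,0,0],[-6,0,0],[-10,0,0],[-14,0,0],[-18,0,0],[-22,0,0],[-25,0,0],[-26,0,0]],"turn":[[0,0,0],[0,0,0],[0,0,0],[0,0,0],[0,0,0],[0,0,0],[0,0,0],[0,0,0]]}'
python3 -m handwheel '{"offset":[[0,0,0],[0,0,0]],"turn":[[0,0,0],[0,0,0]]}'
python3 - <<'E'
from h import *
s=imaging.camera("side");np.savez("s6.npz",**s);go([.5842,-.0323,.047],-99.6)
o=get_obs();print(o["ft_torque"].round(3))
R=Ro.from_rotvec(o["tool_rot"]).as_matrix();p=o["position"]+.003*R[:,2];print("tip px",proj(s,p-.18*R[:,0]))
hsv=cv2.cvtColor(s["pixels"],cv2.COLOR_BGR2HSV)
m=cv2.inRange(hsv,(4,110,50),(22,255,255));m[:230]=0;m[330:]=0;m[:,260:]=0
print([x.tolist() for x in cv2.connectedComponentsWithStats(m)[2][1:] if x[4]>40])
b=s["pixels"].min(2);sub=b[262:284,158:182];print(sub)
E
```

```text
t: 8.53
position: [0.5942, 0.0325, 0.0472]
tool_rot: [-2.031, 2.397, -0.0]
force: [0.3, 0.4, -1.0]
opening: 0.0157
grasp_force: 50.0
t: 8.7
position: [0.5939, 0.0319, 0.0471]
tool_rot: [2.03, -2.397, -0.0]
force: [-0.6, 0.9, -0.9]
opening: 0.0155
grasp_force: 50.0
t 8.75 pos [0.5939 0.0318 0.0471] yaw -99.49 q6 -0.55 F [ 0.1  0.6 -1.5] op 15.5
offset [64.8, -1.0, 0.1] turn [0.0, -0.0, 0.1]
[-0.018  0.087  0.105]
tip px (np.float64(175.00201237677598), np.float64(276.98189465204774))
[[172, 255, 30, 34, 551], [125, 275, 30, 35, 628]]
[[232 233 232 232 231 231 230 229 229 227 227 226 175 114  54  30  32  47
   64  65  63  65  67  64]
 [229 231 230 230 229 228 228 228 230 230 229 227 159  19  21  31  31  32
   47  67  64  65  66  68]
 [227 230 229 228 228 228 228 229 232 233 229 228 213  15  21  27  30  31
   33  55  69  66  68  67]
 [229 229 230 230 229 228 228 230 233 233 230 229 227  56  17  25  28  30
   34  40  62  67  66  67]
 [231 231 231 231 230 229 229 231 232 231 228 228 229 112  14  28  30  33
   33  31  44  64  66  66]
 [233 231 229 229 230 229 230 231 231 230 228 229 230 12
[... 961 characters left out ...]
26 227 230 231 230 229 230 231 231 231 229 231 233 232 208 144 160
  152 146 126 114  89  15]
 [228 229 230 233 234 233 229 230 230 230 229 229 232 235 233 228  91 118
  112 109 103  88  66  16]
 [230 231 233 232 232 232 231 230 230 229 229 229 232 184 183 152  36  62
   62  60  62  53  37  20]
 [230 232 231 231 231 230 230 228 228 230 230 177 162  82  84  27  23  43
   19  24  33  31  29  23]
 [231 233 233 231 232 233 231 229 229 182 154  82  52  25  27  27  23  36
   22  18  28  31  27  25]
 [232 232 231 232 236 235 231 180 154  86  27  26  28  28  26  27  21  20
   17  13  17  31  30  26]
 [232 231 231 231 186 186 155  85  29  26  28  26  25  27  28  27  27  16
   14  15  14  24  30  30]]
```

```bash
python3 -m handwheel '{"offset":[[-4,0,0],[-10,0,0],[-16,0,0],[-22,0,0],[-28,0,0],[-34,0,0],[-38,0,0],[-40,0,0]],"turn":[[0,0,0],[0,0,0],[0,0,0],[0,0,0],[0,0,0],[0,0,0],[0,0,0],[0,0,0]]}'
python3 -m handwheel '{"offset":[[0,0,0],[0,0,0]],"turn":[[0,0,0],[0,0,0]]}'
python3 - <<'E'
from h import *
s=imaging.camera("side");np.savez("s7.npz",**s);go([.5842,-.0323,.047],-99.6)
o=get_obs();print(o["ft_torque"].round(3))
R=Ro.from_rotvec(o["tool_rot"]).as_matrix();p=o["position"]+.003*R[:,2];print("tip px",proj(s,p-.18*R[:,0]),p-.18*R[:,0])
b=s["pixels"].min(2)[270:300,150:180]
m=(b>70)
s4=dict(np.load("s4.npz"))["pixels"].astype(int);d=(np.abs(s["pixels"].astype(int)-s4).max(2)>30)[240:320,110:200]
v,u=np.nonzero(d);print("changed bbox",u.min()+110,u.max()+110,v.min()+240,v.max()+240)
for uu in range(u.min()+110,u.max()+111,2):
    q=v[u+110==uu]+240
    if len(q):print(uu,q.min(),q.max(),len(q),end="; ")
E
```

```text
t: 9.42
position: [0.6008, 0.0721, 0.0472]
tool_rot: [-2.031, 2.397, -0.0]
force: [-0.3, -0.7, -1.3]
opening: 0.016
grasp_force: 50.0
t: 9.58
position: [0.6005, 0.0714, 0.0471]
tool_rot: [2.03, -2.397, -0.0]
force: [0.1, -0.5, -1.1]
opening: 0.0157
grasp_force: 50.0
t 9.63 pos [0.6005 0.0712 0.0471] yaw -99.49 q6 -0.61 F [-0.2 -0.9 -1. ] op 15.4
offset [104.7, -1.0, 0.1] turn [0.0, -0.0, 0.1]
[-0.031  0.166 -0.062]
tip px (np.float64(155.23431922173486), np.float64(285.6085819496317)) [0.63013691 0.24871949 0.04411124]
changed bbox 154 199 257 319
154 285 287 3; 156 283 288 6; 158 282 288 6; 160 281 287 5; 162 280 286 6; 164 279 285 5; 166 278 284 4; 168 278 284 6; 170 277 319 8; 172 277 319 11; 174 275 319 15; 176 273 319 18; 178 273 319 18; 180 275 319 16; 182 308 316 9; 184 268 314 17; 186 266 312 18; 188 270 311 13; 190 258 309 16; 192 257 307 18; 194 260 304 15; 196 263 302 11; 198 264 271 8;
```

```bash
python3 -m handwheel '{"offset":[[-3,0,0],[-7,0,0],[-11,0,0],[-15,0,0],[-19,0,0],[-23,0,0],[-26,0,0],[-28,0,0]],"turn":[[0,0,0],[0,0,0],[0,0,0],[0,0,0],[0,0,0],[0,0,0],[0,0,0],[0,0,0]]}'
python3 -m handwheel '{"offset":[[-3,0,0],[-7,0,0],[-11,0,0],[-15,0,0],[-19,0,0],[-22,0,0],[-24,0,0],[-24,0,0]],"turn":[[0,0,0],[0,0,0],[0,0,0],[0,0,0],[0,0,0],[0,0,0],[0,0,0],[0,0,0]]}'
python3 - <<'E'
from h import *
s=imaging.camera("side");np.savez("s8.npz",**s);go([.5842,-.0323,.047],-99.6)
o=get_obs();print(o["ft_torque"].round(3))
R=Ro.from_rotvec(o["tool_rot"]).as_matrix();p=o["position"]+.003*R[:,2];print("tip px",proj(s,p-.18*R[:,0]),p-.18*R[:,0])
hsv=cv2.cvtColor(s["pixels"],cv2.COLOR_BGR2HSV)
m=cv2.inRange(hsv,(4,110,50),(22,255,255));m[:230]=0;m[330:]=0;m[:,260:]=0
print([x.tolist() for x in cv2.connectedComponentsWithStats(m)[2][1:] if x[4]>40])
s4=dict(np.load("s4.npz"))["pixels"].astype(int);d=(np.abs(s["pixels"].astype(int)-s4).max(2)>30)[270:315,110:158]
v,u=np.nonzero(d)
for uu in range(u.min()+110,u.max()+111,1):
    q=v[u+110==uu]+270
    if len(q):print(uu,q.min(),q.max(),len(q),end="; ")
E
```

```text
t: 10.3
position: [0.6053, 0.0995, 0.0472]
tool_rot: [2.031, -2.397, -0.0]
force: [0.7, -0.4, -1.0]
opening: 0.0155
grasp_force: 50.0
t: 10.97
position: [0.6093, 0.123, 0.0472]
tool_rot: [-2.03, 2.397, -0.0]
force: [0.7, -0.2, 0.1]
opening: 0.0153
grasp_force: 50.0
t 11.02 pos [0.6092 0.1228 0.0472] yaw -99.48 q6 -0.68 F [-0.3  0.1 -0.5] op 15.8
offset [157.1, -0.9, 0.2] turn [0.0, 0.0, 0.1]
[-0.073  0.081 -0.023]
tip px (np.float64(128.25548468294377), np.float64(297.32176104797145)) [0.63878655 0.30033101 0.0441578 ]
[[172, 255, 30, 34, 550], [125, 275, 30, 35, 596]]
127 296 298 3; 128 295 299 5; 129 294 299 6; 130 294 299 6; 131 294 299 6; 140 289 291 3; 141 290 292 3; 150 285 285 1; 151 285 288 4; 152 283 284 2; 153 284 287 3; 154 285 290 5; 155 283 289 5; 156 283 288 6; 157 282 288 5;
```

```bash
python3 -m handwheel '{"offset":[[-3,0,0],[-6,0,0],[-9,0,0],[-11,0,0],[-12,0,0],[-12,0,1],[-12,0,2],[-12,0,2.5]],"turn":[[0,0,0],[0,0,0],[0,0,0],[0,0,0],[0,0,0],[0,0,0],[0,0,0],[0,0,0]]}'
python3 -m handwheel '{"offset":[[0,0,0],[0,0,0],[0,0,0],[0,0,0],[0,0,0],[0,0,0],[0,0,0],[0,0,0]],"turn":[[0,0,0],[0,0,0],[0,0,0],[0,0,0],[0,0,0],[0,0,0],[0,0,0],[0,0,0]]}' 40 20
python3 - <<'E'
from h import *
go([.6112,.1346,.16],-99.6)
E
```

```text
t: 11.68
position: [0.6113, 0.1344, 0.0447]
tool_rot: [-2.03, 2.397, -0.0]
force: [0.8, 0.7, 1.3]
opening: 0.0157
grasp_force: 50.0
t: 12.35
position: [0.6111, 0.1344, 0.0447]
tool_rot: [-2.03, 2.398, 0.0]
force: [-0.1, 0.3, 0.2]
opening: 0.0401
grasp_force: 0.0
t 12.35 pos [0.6111 0.1344 0.0447] yaw -99.49 q6 -0.69 F [-0.1  0.3  0.2] op 40.1
offset [-0.2, -0.0, -115.3] turn [0.0, 0.0, 0.1]
```

```bash
python3 -m handwheel '{"offset":[[0,0,-10],[0,0,-30],[0,0,-60],[0,0,-90],[-20,0,-110],[-55,0,-110],[-85,0,-110],[-95,0,-110]],"turn":[[0,0,0],[0,0,0],[0,0,0],[0,0,0],[0,0,0],[0,0,0],[0,0,0],[0,0,0]]}' 60
python3 -m handwheel '{"offset":[[0,0,0],[0,0,0],[0,0,0]],"turn":[[0,0,0],[0,0,0],[0,0,0]]}'
python3 - <<'E'
from h import *
s=imaging.camera("side");np.savez("s9.npz",**s);c=imaging.camera("wrist");np.savez("w9.npz",**c);go([.6268,.2281,.044],-99.6)
hsv=cv2.cvtColor(s["pixels"],cv2.COLOR_BGR2HSV)
m=cv2.inRange(hsv,(4,110,50),(22,255,255));m[:230]=0;m[330:]=0;m[:,260:]=0
print([x.tolist() for x in cv2.connectedComponentsWithStats(m)[2][1:] if x[4]>40])
print(proj(s,[.6268+.085*.165,.2281+.085*.986,.041]))
s4=dict(np.load("s4.npz"))["pixels"].astype(int);d=(np.abs(s["pixels"].astype(int)-s4).max(2)>30)[270:330,100:132]
v,u=np.nonzero(d);print(u.min()+100,v[u==u.min()]+270)
for S in(-24,-15,-5,5,15,24): print(S,[round(float(x)) for x in proj(c,[.6268+.001*S*.165,.2281+.001*S*.986,.041])],end=" ")
# bright columns in wrist gap
im=c["pixels"]
for v in range(240,330,10):
    r=im[v,260:380].astype(int);b=np.nonzero((r.min(1)>90)&(r.max(1)-r.min(1)<40))[0]+260
    print(v,b.min() if len(b) else None,b.max() if len(b) else None,len(b))
cv2.imwrite("pics/w9.png",im)
E
```

```text
t: 13.02
position: [0.6277, 0.2315, 0.1564]
tool_rot: [-2.03, 2.394, -0.001]
force: [0.2, -0.2, -0.9]
opening: 0.0601
grasp_force: 0.0
t: 13.27
position: [0.6264, 0.2274, 0.1547]
tool_rot: [2.029, -2.397, -0.0]
force: [-0.7, -0.6, 0.0]
opening: 0.0601
grasp_force: 0.0
t 13.37 pos [0.6266 0.227  0.1548] yaw -99.54 q6 -0.81 F [ 0.2 -0.2  0. ] op 60.0
offset [-1.1, -0.0, 110.8] turn [0.0, -0.0, 0.1]
[[173, 255, 29, 34, 562], [125, 275, 30, 35, 598]]
(np.float64(122.38960874619417), np.float64(301.25929980804847))
117 [329]
-24 [324, 220] -15 [324, 231] -5 [324, 244] 5 [324, 256] 15 [324, 268] 24 [324, 278] 240 260 379 30
250 260 379 41
260 260 379 43
270 260 379 42
280 260 379 44
290 265 379 29
300 266 379 29
310 267 379 30
320 267 379 41
```

```bash
python3 -m handwheel '{"offset":[[-1,0,20],[-1,0,45],[-1,0,70],[-1,0,90],[-1,0,103],[-1,0,109],[-1,0,110],[-1,0,110]],"turn":[[0,0,0],[0,0,0],[0,0,0],[0,0,0],[0,0,0],[0,0,0],[0,0,0],[0,0,0]]}'
python3 -m handwheel '{"offset":[[0,0,0],[0,0,0],[0,0,0],[0,0,0],[0,0,0],[0,0,0],[0,0,0],[0,0,0]],"turn":[[0,0,0],[0,0,0],[0,0,0],[0,0,0],[0,0,0],[0,0,0],[0,0,0],[0,0,0]]}' 5 50
python3 -m handwheel '{"offset":[[0,0,0],[0,0,0],[0,0,0],[0,0,0]],"turn":[[0,0,0],[0,0,0],[0,0,0],[0,0,0]]}'
```

```text
t: 14.03
position: [0.6273, 0.2287, 0.045]
tool_rot: [2.03, -2.398, 0.0]
force: [0.4, 0.2, 0.6]
opening: 0.0599
grasp_force: 0.0
t: 14.7
position: [0.6273, 0.2292, 0.0449]
tool_rot: [-2.03, 2.397, -0.0]
force: [5.2, -1.8, 2.3]
opening: 0.0123
grasp_force: 2.1
t: 15.03
position: [0.6275, 0.2293, 0.045]
tool_rot: [-2.03, 2.397, -0.001]
force: [2.0, 0.0, 1.2]
opening: 0.0105
grasp_force: 50.0
```

```bash
python3 -m handwheel '{"offset":[[0,0,-3],[0,0,-7],[0,0,-12],[0,0,-18],[0,0,-25],[0,0,-32],[0,0,-39],[0,0,-46]],"turn":[[0,0,0],[0,0,0],[0,0,0],[0,0,0],[0,0,0],[0,0,0],[0,0,0],[0,0,0]]}'
python3 -m handwheel '{"offset":[[0,0,-8],[0,0,-16],[0,0,-25],[0,0,-34],[0,0,-43],[0,0,-51],[0,0,-57],[0,0,-60]],"turn":[[0,0,0],[0,0,0],[0,0,0],[0,0,0],[0,0,0],[0,0,0],[0,0,0],[0,0,0]]}'
python3 -m handwheel '{"offset":[[0,0,0],[0,0,0],[0,0,0]],"turn":[[0,0,0],[0,0,0],[0,0,0]]}'
python3 - <<'E'
from h import *
s=imaging.camera("side");np.savez("s10.npz",**s);t=imaging.camera("top");np.savez("t10.npz",**t)
go([.4513,.1831,.15],-79)
o=get_obs();R=Ro.from_rotvec(o["tool_rot"]).as_matrix();p=o["position"]+.003*R[:,2]
for d in(.085,-.115): print(d,proj(s,p-d*R[:,0]))
cv2.imwrite("pics/a10.png",np.hstack([s["pixels"][140:440,60:460],t["pixels"][140:440,100:500]]))
E
```

```text
t: 15.7
position: [0.627, 0.2291, 0.0916]
tool_rot: [-2.03, 2.397, -0.0]
force: [0.1, 0.4, -2.2]
opening: 0.0104
grasp_force: 50.0
t: 16.37
position: [0.6273, 0.2293, 0.152]
tool_rot: [-2.029, 2.396, -0.0]
force: [-0.5, 0.5, -1.6]
opening: 0.0102
grasp_force: 50.0
t: 16.62
position: [0.6266, 0.229, 0.1501]
tool_rot: [2.029, -2.397, -0.0]
force: [-1.1, -0.1, -2.2]
opening: 0.0105
grasp_force: 50.0
t 16.72 pos [0.6267 0.2289 0.15  ] yaw -99.5 q6 -0.81 F [-0.2 -0.  -1.6] op 10.8
offset [74.1, 165.4, 0.2] turn [0.1, -0.0, -20.5]
0.085 (np.float64(108.08495395370642), np.float64(256.6387848163449))
-0.115 (np.float64(212.9609847747506), np.float64(215.26494177928333))
```

View pics/a10.png

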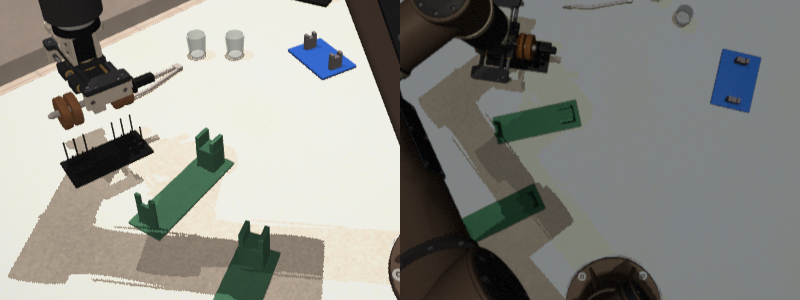

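Run:
```python
from h import *
for f,sel in(("top0",(150,230,300,300)),("s10",(160,240,310,390))):
    c=dict(np.load(f+".npz"));hsv=cv2.cvtColor(c["pixels"],cv2.COLOR_BGR2HSV)
    m=cv2.inRange(hsv,(40,70,20),(95,255,255))
    k=np.zeros_like(m);x0,y0,x1,y1=sel;k[y0:y1,x0:x1]=m[y0:y1,x0:x1]
    cs,_=cv2.findContours(k,cv2.RETR_EXTERNAL,cv2.CHAIN_APPROX_NONE);q=max(cs,key=cv2.contourArea)
    print(f,cv2.approxPolyDP(q,1.2,True)[:,0].tolist())
    p=cv2.approxPolyDP(q,1.2,True)[:,0]
    for z in(.006,.074): print(z,[onz(c,*a,z)[:2].round(3).tolist() for a in p])
```

```text
top0 [[275, 240], [193, 258], [192, 262], [195, 266], [195, 275], [198, 283], [280, 265]]
0.006 [[0.504, 0.084], [0.462, 0.292], [0.452, 0.294], [0.442, 0.287], [0.42, 0.287], [0.399, 0.279], [0.44, 0.072]]
0.074 [[0.498, 0.077], [0.459, 0.274], [0.449, 0.277], [0.44, 0.269], [0.418, 0.269], [0.399, 0.262], [0.438, 0.066]]
s10 [[281, 275], [278, 275], [271, 281], [268, 279], [267, 269], [265, 268], [256, 276], [257, 297], [211, 341], [209, 341], [207, 345], [201, 343], [199, 335], [195, 333], [198, 353], [189, 362], [219, 379], [293, 303], [282, 297]]
0.006 [[0.515, 0.039], [0.519, 0.043], [0.516, 0.065], [0.525, 0.065], [0.549, 0.046], [0.554, 0.047], [0.549, 0.075], [0.501, 0.114], [0.476, 0.243], [0.478, 0.245], [0.473, 0.253], [0.485, 0.258], [0.502, 0.249], [0.512, 0.251], [0.47, 0.275], [0.465, 0.297], [0.399, 0.284], [0.44, 0.077], [0.467, 0.081]]
0.074 [[0.456, 0.089], [0.46, 0.092], [0.457, 0.112], [0.465, 0.112], [0.487, 0.095], [0.492, 0.096], [0.487, 0.122], [0.444, 0.157], [0.42, 0.274], [0.422, 0.276], [0.418, 0.284], [0.428, 0.288], [0.445, 0.28], [0.453, 0.282], [0.415, 0.303], [0.41, 0.324], [0.351, 0.312], [0.387, 0.124], [0.412, 0.127]]
```

```bash
python3 -m handwheel '{"offset":[[3,8,0],[9,26,0],[17,50,0],[26,78,0],[35,106,0],[44,132,0],[51,154,0],[56,170,0]],"turn":[[0,0,-1],[0,0,-3],[0,0,-6],[0,0,-9],[0,0,-13],[0,0,-16],[0,0,-19],[0,0,-20.7]]}'
python3 -m handwheel '{"offset":[[0,0,0],[0,0,15],[0,0,30],[0,0,40],[0,0,46],[0,0,46],[0,0,46],[0,0,46]],"turn":[[0,0,0],[0,0,0],[0,0,0],[0,0,0],[0,0,0],[0,0,0],[0,0,0],[0,0,0]]}'
python3 - <<'E'
from h import *
c=imaging.camera("wrist");np.savez("w11.npz",**c);s=imaging.camera("side");np.savez("s11.npz",**s)
go([.4495,.2017,.104],-78.8)
o=get_obs();R=Ro.from_rotvec(o["tool_rot"]).as_matrix();p=o["position"]+.003*R[:,2]
print("tip side px pred",proj(s,p-.085*R[:,0]))
for d in(-.115,-.075): print(d,proj(c,p-d*R[:,0]),proj(c,p-d*R[:,0]+.008*R[:,1]),proj(c,p-d*R[:,0]-.008*R[:,1]))
im=c["pixels"];hsv=cv2.cvtColor(im,cv2.COLOR_BGR2HSV);g=cv2.inRange(hsv,(40,70,15),(95,255,255))
for v in range(60,230,8):
    dk=np.nonzero(im[v].max(1)<45)[0];dk=dk[(dk>270)&(dk<370)];gg=np.nonzero(g[v])[0]
    runs=np.split(gg,np.nonzero(np.diff(gg)>2)[0]+1) if len(gg) else []
    print(v,"dark",(dk.min(),dk.max(),len(dk)) if len(dk) else None,"green",[(int(r[0]),int(r[-1])) for r in runs if len(r)>2])
E
```

```text
t: 17.38
position: [0.4476, 0.2008, 0.1506]
tool_rot: [2.431, -1.989, -0.001]
force: [0.0, 0.1, -2.3]
opening: 0.0103
grasp_force: 50.0
t: 18.05
position: [0.4505, 0.2022, 0.1052]
tool_rot: [-2.427, 1.993, -0.0]
force: [0.7, 0.4, -2.4]
opening: 0.0105
grasp_force: 50.0
t 18.15 pos [0.4505 0.2022 0.1053] yaw -78.79 q6 -0.63 F [-0.5  0.5 -1.9] op 10.6
offset [0.3, 1.0, 1.3] turn [-0.1, 0.0, 0.0]
tip side px pred (np.float64(197.47882841031384), np.float64(328.21238280142717))
-0.115 (np.float64(322.88800322407997), np.float64(44.65043130583652)) (np.float64(344.8871864432477), np.float64(44.634677385831054)) (np.float64(300.8928884470524), np.float64(44.66618231237422))
-0.075 (np.float64(323.02817209061726), np.float64(158.00058797854305)) (np.float64(343.0406858196072), np.float64(157.99579324541207)) (np.float64(303.0190252236085), np.float64(158.0053819050185))
60 dark (np.int64(300), np.int64(345), 20) green [(282, 297), (355, 370)]
68 dark (np.int64(299), np.int64(352), 23) green [(271, 300), (346, 380)]
76 dark (np.int64(299), np.int64(352), 20) green [(272, 299), (346, 379)]
84
[... 359 characters left out ...]
(344, 377)]
124 dark (np.int64(300), np.int64(350), 13) green [(274, 300), (345, 377)]
132 dark (np.int64(301), np.int64(350), 12) green [(274, 300), (345, 376)]
140 dark (np.int64(302), np.int64(344), 7) green [(274, 301), (345, 376)]
148 dark (np.int64(302), np.int64(344), 11) green [(275, 301), (345, 375)]
156 dark (np.int64(282), np.int64(365), 65) green [(275, 281), (366, 375)]
164 dark (np.int64(283), np.int64(365), 62) green [(275, 282), (365, 375)]
172 dark None green [(276, 308), (339, 374)]
180 dark None green [(276, 290), (293, 297), (353, 374)]
188 dark None green []
196 dark None green []
204 dark None green []
212 dark None green []
220 dark None green []
228 dark None green []
```

Run:
```python
from h import *
c=dict(np.load("w11.npz"));o=get_obs();R=Ro.from_rotvec(o["tool_rot"]).as_matrix();p=o["position"]
hsv=cv2.cvtColor(c["pixels"],cv2.COLOR_BGR2HSV);g=cv2.inRange(hsv,(40,70,15),(95,255,255))
for u in(284,290,360,366):
    v=np.nonzero(g[:230,u])[0];print(u,v.min(),v.max(),len(v),[(-(R.T@(onz(c,u,x,.076)-p))[0]*1000).round(1) for x in(v.min(),v.max())])
for v in(76,140): print([((R.T@(onz(c,u,v,.076)-p))[1]*1000).round(1) for u in(272,378)])
s=dict(np.load("s11.npz"));hs=cv2.cvtColor(s["pixels"],cv2.COLOR_BGR2HSV);m=cv2.inRange(hs,(40,70,20),(95,255,255))
k=np.zeros_like(m);k[240:390,160:310]=m[240:390,160:310]
q=max(cv2.findContours(k,cv2.RETR_EXTERNAL,cv2.CHAIN_APPROX_NONE)[0],key=cv2.contourArea);print(cv2.approxPolyDP(q,1.2,True)[:,0].tolist())
# shaft tip: grey pixels near predicted tip
b=s["pixels"][315:350,180:225].astype(int);print("\n".join("".join("G" if m[315+i,180+j] else ("#" if b[i,j].max()<70 else ("+" if b[i,j].max()<150 else ("o" if b[i,j].max()<215 else "."))) for j in range(45)) for i in range(35)))
# predicted prong tops if seat at TCP + 1mm y
for x in(.074,.079):
    print([np.round(proj(s,np.array([p[0],p[1],.072])+ (-x)*R[:,0]+ (y+.001)*R[:,1]),1).tolist() for y in(-.01,.01)])
```

```text
284 59 181 112 [np.float64(-115.5), np.float64(-62.6)]
290 59 180 110 [np.float64(-115.5), np.float64(-63.1)]
360 60 180 109 [np.float64(-115.0), np.float64(-63.1)]
366 60 180 121 [np.float64(-115.0), np.float64(-63.1)]
[np.float64(-22.7), np.float64(24.3)]
[np.float64(-24.0), np.float64(25.6)]
[[293, 303], [283, 298], [282, 287], [257, 312], [252, 309], [251, 303], [233, 320], [228, 328], [225, 329], [220, 335], [209, 341], [206, 346], [201, 343], [199, 335], [195, 333], [198, 353], [189, 362], [219, 379]]
...........o#####++++++++++++++++++++++++++++
............+++##+#++++++++++++++++++++++++++
............++++###+++##+++++++++++++++++++++
............o+++++#####++++++++++++++++++++++
............o+#+++++#++++++++++++++++++++++#+
............o++##++++++++++++++++++++++++++++
..........oooo++#++++++++++++++++++++++++++++
.........ooooo+++++++++++++++++++++++++++++##
.........oooooo++++++++++++++#+++++++++#+####
.......oooooooo+++++++++++++###++++++++######
......oooooooooo++++++++++#####++#+++++######
....oooooooooooo++++++++++####+++++++++######
....oooooooooooo+++++++++++###+++++
[... 388 characters left out ...]
ooooo+GGGGG#+oooooo++++++++##GGGGGGG
...ooooooooo.o+GGGGGG+oooooooooo+++GGGGGGGGGG
......ooooo...oGGGGGG+oooooooooo++GGGGGGGGGGG
.......o.......+GGGGG+ooooooo++++GGGGGGGGGGGG
...............+GGGGG#oooooo++#+GGGGGGGGGGGGG
...............oGGGGG#+ooooo+GGGGGGGGGGGGGGGG
...............oGGGGGG++oooo#GGGGGGGGGGGGGGGG
................+GGGGG#++oo+#GGGGGGGGGGGGGGGG
................+GGGGGGG++++GGGGGGGGGGGGGGGGG
................+GGGGGGGGG+GGGGGGGGGGGGGGGGGG
................+GGGGGGGGGGGGGGGGGGGGGGGGGGGG
................+GGGGGGGGGGGGGGGGGGGGGGGGGGGG
................o+GGGGGGGGGGGGGGGGGGGGGGGGGGG
................o+GGGGGGGGGGGGGGGGGGGGGGGGGGG
[[200.6, 334.7], [209.9, 339.7]]
[[198.5, 336.6], [207.8, 341.6]]
```

Run:
```python
from h import *
c=dict(np.load("w11.npz"));o=get_obs();R=Ro.from_rotvec(o["tool_rot"]).as_matrix();p=o["position"]
for v in(76,140): print([((R.T@(onz(c,u,v,.006)-p))[1]*1000).round(1) for u in(271.5,379.5 if v==76 else 376.5)])
for v in (58.5,): print((R.T@(onz(c,323,v,.006)-p))[0]*1000, (R.T@(onz(c,323,v,0)-p))[0]*1000)
for x in(-.113,-.081):
  for z in(.076,.05): print(x,z,[np.round(proj(c,np.array([p[0],p[1],z])-x*R[:,0]+y*R[:,1])).tolist() for y in(-.02,-.012,.012,.02)])
im=c["pixels"][...,1].astype(int)
for v in(76,100,124,140,170,178): print(v,im[v,268:304].tolist(),im[v,342:384].tolist())
print([im[v,286] for v in range(50,190,3)])
print([im[v,364] for v in range(50,190,3)])
```

```text
[np.float64(-32.9), np.float64(35.2)]
[np.float64(-34.7), np.float64(35.2)]
129.35873328681308 130.53470837820825
-0.113 0.076 [[278.0, 65.0], [296.0, 65.0], [351.0, 65.0], [369.0, 65.0]]
-0.113 0.05 [[284.0, 75.0], [300.0, 75.0], [347.0, 75.0], [362.0, 75.0]]
-0.081 0.076 [[281.0, 141.0], [298.0, 141.0], [349.0, 141.0], [366.0, 141.0]]
-0.081 0.05 [[287.0, 141.0], [301.0, 141.0], [346.0, 141.0], [360.0, 141.0]]
76 [200, 199, 176, 113, 122, 132, 133, 135, 137, 135, 136, 135, 126, 111, 119, 128, 132, 133, 132, 134, 136, 135, 135, 136, 135, 136, 137, 136, 136, 122, 90, 41, 10, 17, 26, 36] [21, 15, 5, 18, 85, 124, 124, 101, 39, 41, 36, 67, 99, 115, 123, 122, 122, 126, 135, 135, 134, 134, 136, 134, 136, 135, 135, 119, 81, 104, 124, 125, 123, 123, 124, 125, 121, 107, 135, 182, 200, 200]
100 [200, 200, 200, 180, 118, 119, 131, 136, 134, 134, 135, 135, 134, 119, 99, 122, 133, 133, 135, 136, 136, 135, 136, 137, 137, 139, 137, 138, 139, 134, 111, 74, 28, 22, 31, 39] [19, 11, 12, 31, 92, 125, 108, 51, 40, 36, 58, 90, 115, 124, 123, 122, 122, 124, 123, 124, 125, 134, 134, 133, 133, 134, 118, 89
[... 2265 characters left out ...]
8)]
[np.int64(200), np.int64(197), np.int64(197), np.int64(116), np.int64(133), np.int64(136), np.int64(136), np.int64(135), np.int64(135), np.int64(134), np.int64(135), np.int64(136), np.int64(136), np.int64(134), np.int64(135), np.int64(135), np.int64(135), np.int64(133), np.int64(134), np.int64(135), np.int64(134), np.int64(133), np.int64(134), np.int64(135), np.int64(135), np.int64(135), np.int64(135), np.int64(133), np.int64(90), np.int64(120), np.int64(121), np.int64(123), np.int64(120), np.int64(121), np.int64(119), np.int64(18), np.int64(20), np.int64(10), np.int64(7), np.int64(120), np.int64(120), np.int64(119), np.int64(120), np.int64(119), np.int64(47), np.int64(40), np.int64(36)]
```

```bash
python3 -m handwheel '{"offset":[[3,0.9,0],[3,0.9,5],[3,0.9,11],[3,0.9,17],[3,0.9,23],[3,0.9,28],[3,0.9,32],[3,0.9,35]],"turn":[[0,0,0],[0,0,0],[0,0,0],[0,0,0],[0,0,0],[0,0,0],[0,0,0],[0,0,0]]}'
python3 -m handwheel '{"offset":[[0,0,2],[0,0,4],[0,0,6],[0,0,7],[0,0,7.5],[0,0,8],[0,0,8],[0,0,8]],"turn":[[0,0,0],[0,0,0],[0,0,0],[0,0,0],[0,0,0],[0,0,0],[0,0,0],[0,0,0]]}'
python3 - <<'E'
from h import *
c=imaging.camera("wrist");s=imaging.camera("side");np.savez("s12.npz",**s)
go([.4495,.2017,.061],-78.8);im=c["pixels"]
for v in(60,100,130):
    print(v,im[v,270:380,1].tolist()[::2])
E
```

```text
t: 18.82
position: [0.4496, 0.1986, 0.0689]
tool_rot: [2.427, -1.993, -0.0]
force: [0.9, 1.1, -1.6]
opening: 0.0106
grasp_force: 50.0
t: 19.48
position: [0.4499, 0.1989, 0.062]
tool_rot: [-2.428, 1.994, -0.0]
force: [-1.3, 0.5, 0.5]
opening: 0.0101
grasp_force: 50.0
t 19.58 pos [0.4499 0.1989 0.062 ] yaw -78.79 q6 -0.62 F [-1.7  0.7  2.4] op 10.4
offset [-2.9, -0.2, 1.0] turn [-0.0, 0.0, 0.0]
60 [127, 125, 129, 128, 129, 128, 126, 67, 38, 38, 37, 90, 116, 119, 109, 22, 26, 39, 37, 38, 40, 40, 42, 41, 43, 47, 47, 49, 48, 49, 49, 52, 53, 56, 53, 38, 23, 13, 19, 117, 117, 120, 68, 43, 41, 78, 120, 129, 129, 127, 128, 129, 128, 129, 129]
100 [128, 129, 130, 128, 130, 130, 131, 122, 80, 39, 39, 49, 118, 119, 118, 73, 24, 38, 43, 47, 43, 48, 48, 45, 44, 49, 51, 53, 52, 55, 57, 57, 57, 57, 55, 37, 15, 16, 81, 119, 119, 59, 43, 46, 56, 111, 131, 129, 130, 130, 127, 129, 127, 127, 126]
130 [129, 130, 130, 130, 133, 133, 131, 131, 104, 42, 41, 40, 99, 118, 117, 101, 21, 40, 48, 43, 48, 47, 49, 50, 51, 51, 53, 59, 57, 60, 59, 58, 61, 64, 55, 31, 4, 19, 94, 121, 102, 51, 43, 41, 84, 127, 132, 130, 131, 129, 127, 128, 127, 125, 123]
```

```bash
python3 -m handwheel '{"offset":[[0,0,0.3],[0,0,0.5],[0,0,0.5]],"turn":[[0,0,0],[0,0,0],[0,0,0]]}' - 10
python3 -m handwheel '{"offset":[[0,0,0],[0,0,0],[0,0,0],[0,0,0],[0,0,0],[0,0,0],[0,0,0],[0,0,0]],"turn":[[0,0,0],[0,0,0],[0,0,0],[0,0,0],[0,0,0],[0,0,0],[0,0,0],[0,0,0]]}' 40
python3 -m handwheel '{"offset":[[0,0,-5],[0,0,-15],[0,0,-35],[0,0,-60],[0,0,-90],[0,0,-120],[0,0,-150],[0,0,-160]],"turn":[[0,0,0],[0,0,0],[0,0,0],[0,0,0],[0,0,0],[0,0,0],[0,0,0],[0,0,0]]}'
python3 -m handwheel '{"offset":[[0,0,0],[0,0,0],[0,0,0],[0,0,0]],"turn":[[0,0,0],[0,0,0],[0,0,0],[0,0,0]]}'
python3 - <<'E'
from h import *
c=imaging.camera("wrist");s=imaging.camera("side");np.savez("s13.npz",**s)
go([.4495,.1995,.061],-78.8)
o=get_obs();R=Ro.from_rotvec(o["tool_rot"]).as_matrix();p=np.array([.4499,.1989,.058])
tip=p-.085*R[:,0];print("tip pred side",proj(s,tip))
for n,k,box in(("side",s,(160,240,310,390)),("wrist",c,(0,0,640,480))):
    hsv=cv2.cvtColor(k["pixels"],cv2.COLOR_BGR2HSV);m=cv2.inRange(hsv,(4,110,40),(22,255,255));q=np.zeros_like(m);x0,y0,x1,y1=box;q[y0:y1,x0:x1]=m[y0:y1,x0:x1]
    print(n,[x.tolist() for x in cv2.connectedComponentsWithStats(q)[2][1:] if x[4]>40])
for S in(-57,-38,38,57): print(S,np.round(proj(s,p-S*.001*R[:,0]-[0,0,.003])),np.round(proj(c,p-S*.001*R[:,0]+[0,0,.027])))
b=s["pixels"][325:352,180:222].astype(int);hs=cv2.cvtColor(s["pixels"],cv2.COLOR_BGR2HSV);m=cv2.inRange(hs,(40,70,20),(95,255,255))
print("\n".join("".join("G" if m[325+i,180+j] else ("#" if b[i,j].max()<70 else ("+" if b[i,j].max()<150 else ("o" if b[i,j].max()<215 else "."))) for j in range(42)) for i in range(27)))
E
```

```text
t: 19.83
position: [0.4499, 0.1989, 0.0617]
tool_rot: [-2.428, 1.993, -0.0]
force: [-3.2, -0.8, 6.4]
opening: 0.0118
grasp_force: 10.0
t: 20.5
position: [0.4498, 0.1988, 0.0612]
tool_rot: [2.428, -1.994, 0.0]
force: [-1.7, -0.2, 0.8]
opening: 0.0399
grasp_force: 0.0
t: 21.17
position: [0.4513, 0.1997, 0.2263]
tool_rot: [-2.424, 1.989, -0.003]
force: [0.0, 0.6, 0.2]
opening: 0.0398
grasp_force: 0.0
t: 21.5
position: [0.4492, 0.1983, 0.22]
tool_rot: [2.426, -1.993, -0.001]
force: [0.7, 0.6, -0.1]
opening: 0.0401
grasp_force: 0.0
t 21.6 pos [0.4494 0.1984 0.2201] yaw -78.79 q6 -0.62 F [-0.6  0.1  0.5] op 40.0
offset [-1.2, -0.6, 159.1] turn [0.1, -0.1, 0.0]
tip pred side (np.float64(203.21214953391842), np.float64(346.2200819437144))
side [[235, 283, 37, 36, 868], [198, 315, 39, 39, 897]]
wrist [[290, 160, 68, 46, 2688], [293, 255, 62, 55, 2762], [228, 322, 17, 59, 559], [404, 322, 17, 59, 551], [189, 392, 369, 21, 5641]]
-57 [257. 296.] [322. 172.]
-38 [251. 303.] [322. 196.]
38 [222. 329.] [323. 283.]
57 [215. 337.] [323. 302.]
ooooooo+++++++++++++++++++++++++++++++++++
oooooo++++++++
[... 403 characters left out ...]
###+++++++++
oo+++++++++++++GGGGGG########+++###+++++++
ooo+++++++ooo++GGGGGG###+###+++++####+++++
oooooo++oooooo+GGGGGG####+++++++++####++++
ooooooooooooooo+GGGGG####+++++++++#####+++
ooooooooooooooo+GGGGGG#+++++++G#++######++
ooooooooooooooo+GGGGGG++++++#GGGG########+
ooooooooooooooo+GGGGGG#+++++#GGGGG########
oooooooooooooooo#GGGGG#+++++#GGGGGG#######
oooooooooooooooo+GGGGG++++++#GGGGGG#######
oooooooooooooo+++GGGGG++++++#GGGGGG#######
ooooooooooooooo++GGGGG++++++#GGGGGG####+##
ooooooooooooooo++GGGGG#++###GGGGGGG#####++
oooooooooooooo+++#GGGGG###GGGGGGGGGG######
oooooooooooooo++++GGGGGGGGGGGGGGGGGG######
oooooooooooooo++++GGGGGGGGGGGGGGGGGG######
oooooooooooooo++++GGGGGGGGGGGGGGGGGG#####+
```

```bash
python3 -c "
from plant import bot
print(bot.finish_job())"
```

```text
the job is handed in; nothing more can be done
None
```

I threaded the skewer through all four rings, lifted it by its bare middle, and left it lying in the green stand farthest from the base. The handle is in the trough, the tip is in the notch, and the last camera check shows both pairs of rings still on it. I handed the job in at about 21.6 s. My moves stayed clear of the tongs and glasses, though I did not check them again at the end.

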